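# Set four support posts on the fixture bar in rising order

### The arm

A 6-joint arm with a two-finger parallel gripper is mounted at the origin on the work surface; the furniture and walls round the work are solid. World frame = base frame: x ahead of the robot, y to its left, z up, the work surface at z = 0. Lengths are in mm, angles in rad, forces in N, time in s.
With the tool pointing down it reaches from about 300 to 775 mm from the base axis. Payload 14.6 kg.
Tool frame: the origin (TCP) lies midway between the tips of the shut fingers; the grasp point (between the pads) lies 19 mm behind it; z points along the fingers, y is the line along which they close (so a half turn about z gives the same grasp; the last joint's range is limited). The gripper opens to 94 mm and grips with 3 to 60 N. Pads are 16 mm wide; open, the fingers measure 119 mm over their backs; the gripper's body (75 mm by 177 mm) begins 78 mm behind the grasp point.
Start: joints at [1.219, 0.3, 1.521, -0, 1.321, -0.067], TCP at [154.529, 527.835, 205.446] pointing down, gripper open.
Joint ranges: [-3.03, 3.03], [-0.79, 2.21], [0.23, 2.52], [-1.04, 4.18], [0, 3.07], [-2.55, 2.55]. Speed limits (rad/s): [2.22, 2.22, 2.57, 3.14, 3.14, 3.14].

### API

Orientations are given as [roll, pitch, yaw] about the fixed x, y, z axes, in that order (R = Rz(yaw) Ry(pitch) Rx(roll)).
In Python, from cell import * gives the robot as it stands. The module is installed in compiled form; this text tells all that it offers.
- The arm moves only by the tool servo_tool, never from a script. Its argument "motion" is a list of rows, each an object of numbers: "wx", "wy", "wz": the turn, a rotation vector about the tool's x, y, z in units of 2 rad (1.0 is 2 rad); "dx", "dy", "dz": the shift along the tool's x, y, z in units of 10 cm (1.0 is 10 cm); "fingers": the closure, from -1 (fully open) to 1 (shut). In form: [{"wx": .., "wy": .., "wz": .., "dx": .., "dy": .., "dz": .., "fingers": ..}, ...]. A call has 1 to 10 rows; each row is the pose to reach, as a shift and turn from the pose commanded when the call began, along the tool's axes at that moment; what a row does not reach only later rows make up. A row lasts 1/10 s, in which the tool goes at most 50 mm and 8.59 degrees, less where a joint would pass 70% of its speed; a pose out of reach is approached as far as the arm can. A call with a number of a shift or a turn outside -1 to 1 is refused whole. A call with a gripper value outside its range is refused whole. The fingers move at their own pace and stop on an object; "newtons" is the grip in N (left out, the last holds). Time passes only in rows, so rows that repeat a pose let the fingers close. It gives the time, the measured TCP pose, the force, the opening and the grip force at its end, in the units of the state.
- read_state(): the state, without advancing time (a new reading comes with each control period).
- camera(name): name is "scene" or "top" or "wrist"; returns a dict with "image" (480x640x3 uint8, red, green, blue), "fx", "fy", "cx", "cy" (pixels), "R" (3x3) and "t" (3): a world point X has camera coordinates R X + t. Camera axes: x right, y down, z forward; pixel columns grow to the right and rows downward; lengths in mm; the calibration is good to about 2 mm. A picture is of the moment at which its call begins. There is no depth.
- sign_off(): hands the job in; it is judged then, once.
Trained networks look in a picture, given as the dict that the camera call returned (one of the last four; its "shot" number tells which), for a name from the list of things; names that differ only in an ending like _2 or _b are one class to them, and where a whole thing is asked for, a point or a joint stands for the part that bears it (a point fixed in the world has none). Each returns a list of dicts, best first, with "conf" (0 to 1); they miss things now and then, are a little off and sometimes report something else, mostly with a low value. They report only what shows in the picture. A call takes as long as a camera call. They do not tell look-alikes from the thing itself.
- spot_in(query, picture): "location" ([column, row] in pixels, amid what is visible of it).
- trace(query, picture): "pixels" (480x640 bool, what is visible of it) and "location" ([column, row] in pixels, amid what is visible of it).
The state is a dict: "clock": time; "joints": joint angles; "qd": joint speeds; "effort": joint torques, N m; "eef_pos": TCP position; "eef_rot": TCP orientation; "wrist_force": force on the tool from outside, world axes, zero at the start; "moment": the same for the moment, N m; "finger_gap": finger opening in mm; "finger_force": force on a finger pad.
Only numpy, scipy, OpenCV 4.12 (cv2) and the standard library are available. Lean on these libraries where they do the work, as an engineer would, in place of code of your own. Each camera call takes 0.05 s, during which the arm holds its last target. There are 200 camera calls.

### The job

Set up the supports for a sloping workpiece: stand the four steel posts upright on the four round seats of the fixture bar, one to a seat and centred on it, so that they rise in height away from the dark pin at the end of the bar: the shortest on the seat next to the pin, the tallest on the seat farthest from it.

Things in the scene. Friction and masses are not known exactly. Their poses are not given: they have to be found in the camera images.
- post_35: turned steel support post, upright round cylinder 35 mm tall and 34 mm in diameter, with a small dark tapped hole in its top and a thin turned line near its foot; the four posts are 35, 53, 71 and 89 mm tall and otherwise alike, 0.1 to 0.6 kg each. It starts upright on the worktop. Origin: centre of its underside, z up
- post_53: turned steel support post, upright round cylinder 53 mm tall and 34 mm in diameter, with a small dark tapped hole in its top and a thin turned line near its foot; the four posts are 35, 53, 71 and 89 mm tall and otherwise alike, 0.1 to 0.6 kg each. It starts upright on the worktop. Origin: centre of its underside, z up
- post_71: turned steel support post, upright round cylinder 71 mm tall and 34 mm in diameter, with a small dark tapped hole in its top and a thin turned line near its foot; the four posts are 35, 53, 71 and 89 mm tall and otherwise alike, 0.1 to 0.6 kg each. It starts upright on the worktop. Origin: centre of its underside, z up
- post_89: turned steel support post, upright round cylinder 89 mm tall and 34 mm in diameter, with a small dark tapped hole in its top and a thin turned line near its foot; the four posts are 35, 53, 71 and 89 mm tall and otherwise alike, 0.1 to 0.6 kg each. It starts upright on the worktop. Origin: centre of its underside, z up
- seat_a: one of four alike round dark steel seats, 48 mm in diameter, in one straight row 66 mm apart on a fixed flat light-metal bar 52 mm wide, 336 long, 8 thick. Flat top, small dark centre dot. Origin: centre of its underside, 8 mm above the worktop; its top is 5 mm above that, 13 mm above the worktop. Fixed. The letters do not tell the order along the row: that changes from start to start
- seat_b: one of four alike round dark steel seats, 48 mm in diameter, in one straight row 66 mm apart on a fixed flat light-metal bar 52 mm wide, 336 long, 8 thick. Flat top, small dark centre dot. Origin: centre of its underside, 8 mm above the worktop; its top is 5 mm above that, 13 mm above the worktop. Fixed. The letters do not tell the order along the row: that changes from start to start
- seat_c: one of four alike round dark steel seats, 48 mm in diameter, in one straight row 66 mm apart on a fixed flat light-metal bar 52 mm wide, 336 long, 8 thick. Flat top, small dark centre dot. Origin: centre of its underside, 8 mm above the worktop; its top is 5 mm above that, 13 mm above the worktop. Fixed. The letters do not tell the order along the row: that changes from start to start
- seat_d: one of four alike round dark steel seats, 48 mm in diameter, in one straight row 66 mm apart on a fixed flat light-metal bar 52 mm wide, 336 long, 8 thick. Flat top, small dark centre dot. Origin: centre of its underside, 8 mm above the worktop; its top is 5 mm above that, 13 mm above the worktop. Fixed. The letters do not tell the order along the row: that changes from start to start
- datum_pin: dark upright table pin fixed at one end of the bar, in line with the seats, 50 mm from the centre of the end seat; 29 mm in diameter at its foot, 16 mm from 26 mm up, 68 mm tall. It may be at either end; at the other end there is only a low hexagon nut. Origin: centre of its underside, on the bar, 8 mm above the worktop
Mind the look-alikes: they are no part of the job. What is shaped like the post_71 but green or turquoise is not meant.

How it is judged:
By the outcome, as a careful person would: the job done as asked, in the order asked, and still so for the second after the job is handed in, with the robot touching nothing.
It also fails if it takes over 106 s, if anything falls off the work surface, if the arm or the gripper's body presses on something with over 40 N, if the wrist force passes 120 N, or if a joint passes its speed limit or range.

## Working session

There is one attempt and no reset: what is moved stays moved. The work goes in short steps, Python scripts to look and compute and a tool call to move; the robot and the scene stay as the last step left them, time stands still between calls to the robot, and variables do not carry over. Pictures are saved under pics/ and viewed, at most 14 in all, crops included, and the job is handed in when it is done.

Besides the shell and the picture viewer there is one more tool, called after "Emit:" by a JSON object that holds its "name" and its "arguments", one argument or row to a line. servo_tool: Moves the arm, as the interface text tells. Its arguments: {"type":"object","properties":{"motion":{"type":"array","items":{"type":"object","properties":{"wx":{"type":"number"},"wy":{"type":"number"},"wz":{"type":"number"},"dx":{"type":"number"},"dy":{"type":"number"},"dz":{"type":"number"},"fingers":{"type":"number"}}}},"newtons":{"type":"number"}},"required":["motion"]}

```bash
mkdir -p pics; python3 - <<'E'
from cell import *
import cv2
for n in("scene","top"):
    p=camera(n); cv2.imwrite(f"pics/{n}0.png",p["image"][:,:,::-1])
    print(n,p["fx"],p["cx"],p["cy"],p["R"],p["t"])
    for q in("post_35","post_53","post_71","post_89","seat_a","datum_pin"):
        try: print(q,[([round(float(v)) for v in d["location"]],round(d["conf"],2)) for d in spot_in(q,p)])
        except Exception as e: print(q,e)
print(read_state())
E
```

```text
scene 567.142758450027 318.67068918501246 228.7028719996263 [[-0.85425041 -0.51941795 -0.02147603]
 [-0.26757737  0.47473344 -0.83846915]
 [ 0.44571132 -0.71051612 -0.54452572]] [264.44995872 291.25315689 482.35126614]
post_35 [([340, 180], 0.92), ([391, 186], 0.85), ([214, 288], 0.71), ([266, 234], 0.7), ([450, 194], 0.56), ([307, 218], 0.55)]
post_53 [([340, 180], 0.92), ([391, 186], 0.85), ([214, 288], 0.71), ([266, 234], 0.7), ([450, 194], 0.56), ([307, 218], 0.55)]
post_71 [([340, 180], 0.92), ([391, 186], 0.85), ([214, 288], 0.71), ([266, 234], 0.7), ([450, 194], 0.56), ([307, 218], 0.55)]
post_89 [([340, 180], 0.92), ([391, 186], 0.85), ([214, 288], 0.71), ([266, 234], 0.7), ([450, 194], 0.56), ([307, 218], 0.55)]
seat_a [([389, 252], 0.93), ([290, 315], 0.88), ([329, 289], 0.85), ([341, 180], 0.67), ([358, 269], 0.66)]
datum_pin [([263, 321], 0.75)]
top 575.8055883771613 315.02486616309847 250.7638759959897 [[ 0.01038274 -0.99990821  0.00870411]
 [-0.99957788 -0.01061473 -0.02704428]
 [ 0.02713419 -0.00841964 -0.99959634]] [-259.33352895  440.02244035  894.92462091]
post_35 [
[... 539 characters left out ...]
.83), ([310, 283], 0.3)]
{'clock': 0.7, 'joints': array([ 1.21939456e+00,  2.99911077e-01,  1.52099037e+00,  3.25805796e-05,
        1.32071183e+00, -6.66305786e-02]), 'qd': array([ 0.00121123, -0.00092148,  0.00067498,  0.00063513,  0.00109747,
       -0.00018359]), 'effort': array([ 7.94318748e-04, -5.31577134e+01, -3.52894056e+01,  7.08431262e-02,
        2.13080936e-02,  6.81132207e-06]), 'eef_pos': array([154.52361532, 527.83809723, 205.44358252]), 'eef_rot': array([-3.14157419e+00, -3.28693880e-05,  2.85681340e+00]), 'wrist_force': array([0.54364693, 0.35868323, 0.26811699]), 'moment': array([-0.0093195 ,  0.02055494, -0.03828439]), 'finger_force': 0.0, 'finger_gap': 93.81077831288944}
```

View pics/scene0.png

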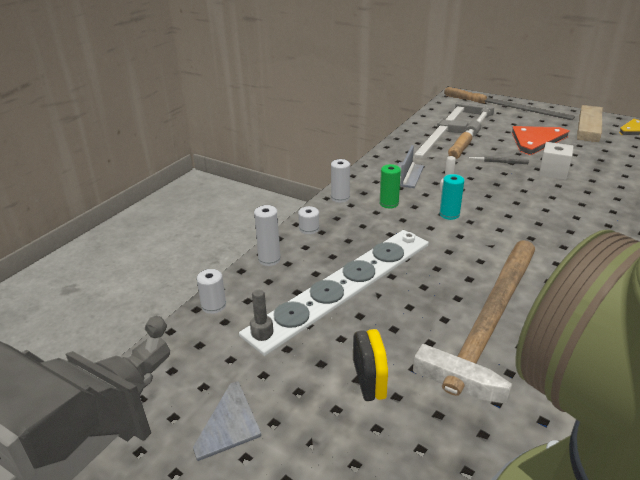

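View pics/top0.png

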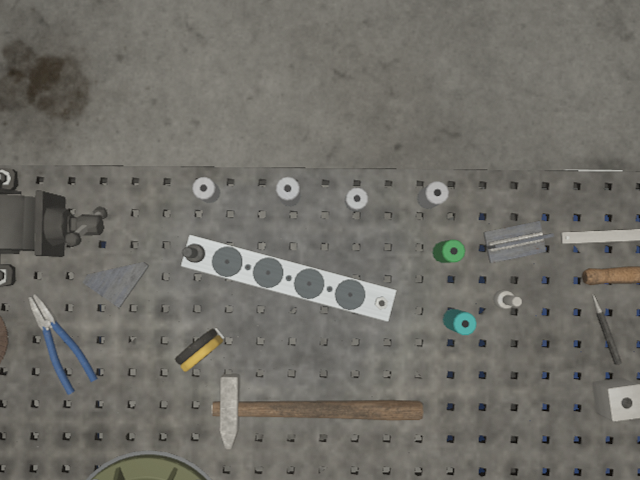

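Scene view: four grey posts at (210,289), (267,234), (309,218), (340,180); the green and turquoise ones are decoys. In the top view the posts are at (204,188), (288,188), (357,198), (437,192). The pin is at (194,252), the left end of the bar, and the nut is at the right end.

```bash
cat > h.py <<'E'
from cell import *
import numpy as np, cv2
def ray(p,uv,z):
    R,t=np.array(p["R"]),np.array(p["t"]); d=R.T@np.array([(uv[0]-p["cx"])/p["fx"],(uv[1]-p["cy"])/p["fy"],1]); c=-R.T@t
    return c+d*(z-c[2])/d[2]
def proj(p,X):
    c=np.array(p["R"])@X+np.array(p["t"]); return np.array([p["fx"]*c[0]/c[2]+p["cx"],p["fy"]*c[1]/c[2]+p["cy"]])
def dark(p,uv,r=6,thr=None):
    "centroid of the dark hole near uv"
    g=cv2.cvtColor(p["image"],cv2.COLOR_RGB2GRAY).astype(float); u,v=map(int,map(round,uv))
    w=g[v-r:v+r+1,u-r:u+r+1]; k=np.clip((np.median(w) if thr is None else thr)-w-20,0,None)
    y,x=np.mgrid[v-r:v+r+1,u-r:u+r+1]; return np.array([(k*x).sum(),(k*y).sum()])/k.sum()
E
python3 - <<'E'
from h import *
T=camera("top");S=camera("scene")
st=[(210,274),(267,210),(309,211),(341,163)]
for (uv,s) in zip([(204,188),(288,188),(357,198),(437,192)],st):
    a=dark(T,uv); b=dark(S,s,4)
    print(a.round(1),b.round(1))
    for h in(35,53,71,89):
        X=ray(T,a,h); print("  ",h,X.round(1),(proj(S,X)-b).round(1))
for d in trace("seat_a",T)[:5]:
    v,u=np.nonzero(d["pixels"]); print("seat",d["conf"],len(u),((u.min()+u.max())/2,(v.min()+v.max())/2),ray(T,(u.mean(),v.mean()),13).round(1))
for d in trace("seat_a",S)[:5]:
    v,u=np.nonzero(d["pixels"]); print("seatS",d["conf"],len(u),ray(S,(u.mean(),v.mean()),13).round(1))
E
```

```text
[203.  187.6] [208.9 275.3]
   35 [536.2 -83.3  35. ] [-2.7 12.2]
   53 [533.7 -86.6  53. ] [-1.4  0.8]
   71 [531.3 -90.   71. ] [ -0.  -10.9]
   89 [528.9 -93.4  89. ] [  1.3 -22.9]
[287.2 188. ] [265.4 209.9]
   35 [ 537.1 -211.1   35. ] [-3.6 30.8]
   53 [ 534.7 -211.9   53. ] [-2.9 21. ]
   71 [ 532.2 -212.6   71. ] [-2.1 10.9]
   89 [ 529.8 -213.3   89. ] [-1.4  0.6]
[356.6 198. ] [308.2 210.8]
   35 [ 523. -317.   35.] [-0.8  0.4]
   53 [ 520.8 -315.5   53. ] [-0.5 -8.5]
   71 [ 518.6 -314.1   71. ] [ -0.2 -17.5]
   89 [ 516.5 -312.6   89. ] [  0.1 -26.9]
[437.  192.2] [340.3 162.2]
   35 [ 533.3 -439.6   35. ] [-1.2 16.5]
   53 [ 530.9 -435.6   53. ] [-1.1  8.6]
   71 [ 528.6 -431.7   71. ] [-1.1  0.6]
   89 [ 526.2 -427.7   89. ] [-1.1 -7.7]
seat 0.93 741 (np.float64(227.0), np.float64(261.0)) [ 425.2 -118.1   13. ]
seat 0.8 686 (np.float64(267.5), np.float64(272.0)) [ 408.3 -181.9   13. ]
seat 0.74 715 (np.float64(309.5), np.float64(283.0)) [ 392.2 -246.2   13. ]
seat 0.55 690 (np.float64(350.0), np.float64(293.5)) [ 376.4 -309.9   13. ]
seatS 0.97 671 [ 405.8 -179.7   13. ]
seatS 0.95 530 [ 373.6 -306.9   13. ]
seatS 0.93 737 [ 422.6 -115.9   13. ]
seatS 0.83 586 [ 389.9 -243.2   13. ]
seatS 0.4 473 [ 527.3 -325.9   13. ]
```

Heights are clear: from the pin end the seats take 35, 53, 71, 89. Keeping the tool's closing axis perpendicular to the row (yaw 1.322), I move toward the work, rotating on the way.

Emit:
{"name": "servo_tool", "arguments": {
  "motion": [
    {"dx": -0.08, "dy": -0.1, "dz": -0.04, "wz": 0.074, "fingers": -1},
    {"dx": -0.17, "dy": -0.2, "dz": -0.08, "wz": 0.148, "fingers": -1},
    {"dx": -0.25, "dy": -0.3, "dz": -0.12, "wz": 0.222, "fingers": -1},
    {"dx": -0.33, "dy": -0.4, "dz": -0.16, "wz": 0.296, "fingers": -1},
    {"dx": -0.42, "dy": -0.5, "dz": -0.2, "wz": 0.37, "fingers": -1},
    {"dx": -0.5, "dy": -0.6, "dz": -0.24, "wz": 0.444, "fingers": -1},
    {"dx": -0.58, "dy": -0.7, "dz": -0.28, "wz": 0.518, "fingers": -1},
    {"dx": -0.66, "dy": -0.8, "dz": -0.32, "wz": 0.592, "fingers": -1},
    {"dx": -0.75, "dy": -0.9, "dz": -0.36, "wz": 0.666, "fingers": -1},
    {"dx": -0.83, "dy": -1, "dz": -0.4, "wz": 0.74, "fingers": -1}
  ]
}}

```text
schema error: expected keys wx, wy, wz, dx, dy, dz, fingers
```

Emit:
{"name": "servo_tool", "arguments": {
  "motion": [
    {"dx": -0.33, "dy": 0.23, "wz": 0.0275, "fingers": -1},
    {"dx": -0.66, "dy": 0.46, "wz": 0.0275, "fingers": -1},
    {"dx": -1, "dy": 0.7, "wz": 0.0275, "fingers": -1},
    {"dx": -1, "dy": 0.7, "wz": 0.0275, "fingers": -1}
  ]
}}

```text
schema error: expected keys wx, wy, wz, dx, dy, dz, fingers
```

Emit:
{"name": "servo_tool", "arguments": {
  "motion": [
    {"wx": 0, "wy": 0, "wz": 0.148, "dx": -0.17, "dy": -0.2, "dz": -0.08, "fingers": -1},
    {"wx": 0, "wy": 0, "wz": 0.148, "dx": -0.17, "dy": -0.2, "dz": -0.08, "fingers": -1},
    {"wx": 0, "wy": 0, "wz": 0.296, "dx": -0.33, "dy": -0.4, "dz": -0.16, "fingers": -1},
    {"wx": 0, "wy": 0, "wz": 0.296, "dx": -0.33, "dy": -0.4, "dz": -0.16, "fingers": -1},
    {"wx": 0, "wy": 0, "wz": 0.444, "dx": -0.5, "dy": -0.6, "dz": -0.24, "fingers": -1},
    {"wx": 0, "wy": 0, "wz": 0.444, "dx": -0.5, "dy": -0.6, "dz": -0.24, "fingers": -1},
    {"wx": 0, "wy": 0, "wz": 0.592, "dx": -0.66, "dy": -0.8, "dz": -0.32, "fingers": -1},
    {"wx": 0, "wy": 0, "wz": 0.592, "dx": -0.66, "dy": -0.8, "dz": -0.32, "fingers": -1},
    {"wx": 0, "wy": 0, "wz": 0.74, "dx": -0.83, "dy": -1, "dz": -0.4, "fingers": -1},
    {"wx": 0, "wy": 0, "wz": 0.74, "dx": -0.83, "dy": -1, "dz": -0.4, "fingers": -1}
  ]
}}

```text
clock: 1.9
eef_pos: [206.8, 407.4, 246.4]
eef_rot: [3.141, -0.001, 1.37]
wrist_force: [-0.1, -0.2, -0.1]
finger_gap: 94.0
finger_force: 0.0
```

Emit:
{"name": "servo_tool", "arguments": {
  "motion": [
    {"wx": 0, "wy": 0, "wz": 0.0275, "dx": -0.33, "dy": 0.23, "dz": 0, "fingers": -1},
    {"wx": 0, "wy": 0, "wz": 0.0275, "dx": -0.66, "dy": 0.46, "dz": 0, "fingers": -1},
    {"wx": 0, "wy": 0, "wz": 0.0275, "dx": -1, "dy": 0.7, "dz": 0, "fingers": -1},
    {"wx": 0, "wy": 0, "wz": 0.0275, "dx": -1, "dy": 0.7, "dz": 0, "fingers": -1},
    {"wx": 0, "wy": 0, "wz": 0.0275, "dx": -1, "dy": 0.7, "dz": 0, "fingers": -1}
  ]
}}

```text
clock: 2.4
eef_pos: [255.8, 296.7, 245.8]
eef_rot: [3.141, -0.001, 1.32]
wrist_force: [-0.1, 0.4, -0.4]
finger_gap: 94.4
finger_force: 0.0
```

Emit:
{"name": "servo_tool", "arguments": {
  "motion": [
    {"wx": 0, "wy": 0, "wz": 0, "dx": -0.4, "dy": 0.28, "dz": 0, "fingers": -1},
    {"wx": 0, "wy": 0, "wz": 0, "dx": -0.7, "dy": 0.49, "dz": 0, "fingers": -1},
    {"wx": 0, "wy": 0, "wz": 0, "dx": -1, "dy": 0.7, "dz": 0, "fingers": -1}
  ]
}}

```text
clock: 2.7
eef_pos: [298.7, 182.6, 245.5]
eef_rot: [3.142, -0.0, 1.324]
wrist_force: [-0.7, 1.2, -0.4]
finger_gap: 93.8
finger_force: 0.0
```

Emit:
{"name": "servo_tool", "arguments": {
  "motion": [
    {"wx": 0, "wy": 0, "wz": 0, "dx": -0.4, "dy": 0.28, "dz": 0, "fingers": -1},
    {"wx": 0, "wy": 0, "wz": 0, "dx": -0.7, "dy": 0.49, "dz": 0, "fingers": -1},
    {"wx": 0, "wy": 0, "wz": 0, "dx": -1, "dy": 0.7, "dz": 0, "fingers": -1}
  ]
}}

```text
clock: 3.0
eef_pos: [342.4, 68.0, 245.6]
eef_rot: [3.141, -0.0, 1.323]
wrist_force: [0.8, 0.8, -0.2]
finger_gap: 93.8
finger_force: 0.0
```

Emit:
{"name": "servo_tool", "arguments": {
  "motion": [
    {"wx": 0, "wy": 0, "wz": 0, "dx": -0.4, "dy": 0.28, "dz": 0, "fingers": -1},
    {"wx": 0, "wy": 0, "wz": 0, "dx": -0.7, "dy": 0.49, "dz": 0, "fingers": -1},
    {"wx": 0, "wy": 0, "wz": 0, "dx": -1, "dy": 0.7, "dz": 0, "fingers": -1}
  ]
}}

```text
clock: 3.3
eef_pos: [385.9, -46.4, 245.5]
eef_rot: [3.141, -0.0, 1.323]
wrist_force: [1.8, 1.0, 0.7]
finger_gap: 93.7
finger_force: 0.0
```

Emit:
{"name": "servo_tool", "arguments": {
  "motion": [
    {"wx": 0, "wy": 0, "wz": 0, "dx": -0.4, "dy": 0.28, "dz": 0, "fingers": -1},
    {"wx": 0, "wy": 0, "wz": 0, "dx": -0.7, "dy": 0.49, "dz": 0, "fingers": -1},
    {"wx": 0, "wy": 0, "wz": 0, "dx": -1, "dy": 0.7, "dz": 0, "fingers": -1},
    {"wx": 0, "wy": 0, "wz": 0, "dx": -1, "dy": 0.7, "dz": 0, "fingers": -1},
    {"wx": 0, "wy": 0, "wz": 0, "dx": -1, "dy": 0.7, "dz": 0, "fingers": -1}
  ]
}}

```text
clock: 3.8
eef_pos: [428.8, -159.2, 244.9]
eef_rot: [-3.14, -0.0, 1.322]
wrist_force: [-0.8, 0.1, -0.4]
finger_gap: 94.2
finger_force: 0.0
```

```bash
python3 - <<'E'
from h import *
p=camera("wrist"); cv2.imwrite("pics/w1.png",p["image"][:,:,::-1]); print(p["fx"],p["R"],p["t"])
for q in("post_35","seat_a","datum_pin"):
    for d in spot_in(q,p): print(q,np.round(d["location"]),round(d["conf"],2),ray(p,d["location"],13).round(1))
E
```

```text
404.0329294522652 [[ 0.9692615  -0.246029   -0.00136683]
 [-0.23517748 -0.92811403  0.28861029]
 [-0.07227508 -0.2794174  -0.95744568]] [-454.92512192  -89.18576733  416.69585186]
post_35 [312. 461.] 0.9 [ 334.6 -487.8   13. ]
post_35 [408. 103.] 0.87 [534.8 -89.9  13. ]
post_35 [399. 463.] 0.72 [ 442.3 -518.8   13. ]
post_35 [437. 238.] 0.63 [ 538.7 -231.3   13. ]
post_35 [446. 392.] 0.6 [ 517. -426.   13.]
seat_a [305. 163.] 0.93 [ 422.9 -121.2   13. ]
seat_a [306. 333.] 0.89 [ 374.6 -307.8   13. ]
seat_a [306. 222.] 0.78 [ 408.6 -180.3   13. ]
seat_a [310. 281.] 0.77 [ 395.8 -247.    13. ]
datum_pin [304. 106.] 0.68 [435.7 -67.9  13. ]
```

View pics/w1.png

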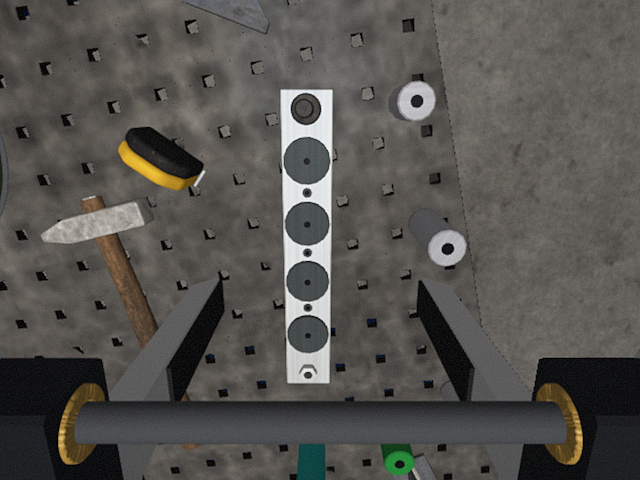

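The wrist view shows the bar with seat dots at about (307,160), (307,224), (307,281) and (307,335), the pin at the top, and post holes at (417,101) and (447,249). I'll measure these precisely.

```bash
python3 - <<'E'
from h import *
from scipy.ndimage import binary_fill_holes
p=camera("wrist");T=camera("top")
for nm,P in(("w",p),("t",T)):
  pts=[]
  for d in trace("seat_a",P)[:4]:
    m=binary_fill_holes(d["pixels"]).astype(np.uint8); c=max(cv2.findContours(m,0,1)[0],key=cv2.contourArea)
    (u,v),ax,_=cv2.fitEllipse(c); X=ray(P,(u,v),13); pts.append(X[:2]); 
    print(nm,np.round((u,v),1),np.round(ax,1),X.round(1), "dot",ray(P,dark(P,(u,v),5),13).round(1) if nm=="w" else "")
for uv,h in(((417,101),53),((447,249),89)):
    a=dark(p,uv,9); print(a,ray(p,a,h).round(1))
E
```

```text
w [306.4 223.6] [43.9 44.2] [ 408.3 -182.4   13. ] dot [ 408.5 -183.2   13. ]
w [307.1 334.4] [37.7 40.6] [ 375.4 -310.1   13. ] dot [ 375.5 -311.1   13. ]
w [306.4 161.2] [45.4 45.8] [ 424.8 -119.3   13. ] dot [ 424.9 -119.3   13. ]
w [306.8 280.8] [39.2 41.7] [ 392.  -245.6   13. ] dot [ 392.  -247.1   13. ]
t [309.2 283.2] [29.1 29.7] [ 392.  -246.2   13. ] dot 
t [350.4 294.2] [29.9 31.2] [ 375.7 -310.3   13. ] dot 
t [274.1 275. ] [13.1 29.9] [ 404.2 -191.4   13. ] dot 
[416.68876487 101.38035079] [533.8 -88.7  53. ]
[447.18989817 248.71272507] [ 529.8 -215.3   89. ]
```

Emit:
{"name": "servo_tool", "arguments": {
  "motion": [
    {"wx": 0, "wy": 0, "wz": 0, "dx": -0.25, "dy": 0.25, "dz": 0.2, "fingers": -1},
    {"wx": 0, "wy": 0, "wz": 0, "dx": -0.5, "dy": 0.5, "dz": 0.4, "fingers": -1},
    {"wx": 0, "wy": 0, "wz": 0, "dx": -0.65, "dy": 0.65, "dz": 0.5, "fingers": -1}
  ]
}}

```text
clock: 4.5
eef_pos: [475.6, -240.0, 193.8]
eef_rot: [-3.14, -0.0, 1.321]
wrist_force: [0.5, 0.5, -0.2]
finger_gap: 93.9
finger_force: 0.0
```

Emit:
{"name": "servo_tool", "arguments": {
  "motion": [
    {"wx": 0, "wy": 0, "wz": 0, "dx": -0.25, "dy": 0.25, "dz": 0.2, "fingers": -1},
    {"wx": 0, "wy": 0, "wz": 0, "dx": -0.5, "dy": 0.5, "dz": 0.4, "fingers": -1},
    {"wx": 0, "wy": 0, "wz": 0, "dx": -0.65, "dy": 0.65, "dz": 0.5, "fingers": -1},
    {"wx": 0, "wy": 0, "wz": 0, "dx": -0.65, "dy": 0.65, "dz": 0.5, "fingers": -1}
  ]
}}

```text
clock: 4.9
eef_pos: [522.2, -318.9, 143.1]
eef_rot: [-3.139, -0.001, 1.321]
wrist_force: [-0.3, -0.3, -0.3]
finger_gap: 94.1
finger_force: 0.0
```

Emit:
{"name": "servo_tool", "arguments": {
  "motion": [
    {"wx": 0, "wy": 0, "wz": 0, "dx": 0, "dy": 0, "dz": 0.3, "fingers": -1},
    {"wx": 0, "wy": 0, "wz": 0, "dx": 0, "dy": 0, "dz": 0.6, "fingers": -1},
    {"wx": 0, "wy": 0, "wz": 0, "dx": 0, "dy": 0, "dz": 0.8, "fingers": -1},
    {"wx": 0, "wy": 0, "wz": 0, "dx": 0, "dy": 0, "dz": 1.0, "fingers": -1},
    {"wx": 0, "wy": 0, "wz": 0, "dx": 0, "dy": 0, "dz": 1.0, "fingers": -1},
    {"wx": 0, "wy": 0, "wz": 0, "dx": 0, "dy": 0, "dz": 1.0, "fingers": -1}
  ]
}}

```text
clock: 5.5
eef_pos: [522.5, -317.5, 46.5]
eef_rot: [3.141, 0.0, 1.322]
wrist_force: [0.3, 0.2, 1.3]
finger_gap: 93.8
finger_force: 0.0
```

```bash
python3 - <<'E'
from h import *
p=camera("wrist"); cv2.imwrite("pics/w2.png",p["image"][:,:,::-1]); T=camera("top")
s=read_state(); print(s["eef_pos"].round(1),s["eef_rot"])
for d in spot_in("post_35",p): print(np.round(d["location"]),round(d["conf"],2),ray(p,d["location"],35).round(1))
print(proj(p,np.array([523,-317,35.])))
E
```

```text
[ 522.8 -317.9   47.2] [3.13947740e+00 7.75080291e-04 1.32199296e+00]
[260. 465.] 0.97 [ 459.4 -422.    35. ]
[320. 275.] 0.96 [ 524. -313.   35.]
[374. 460.] 0.62 [ 526.1 -435.5   35. ]
[266.  60.] 0.62 [ 526.3 -209.    35. ]
[319.72391169 282.95583034]
```

View pics/w2.png

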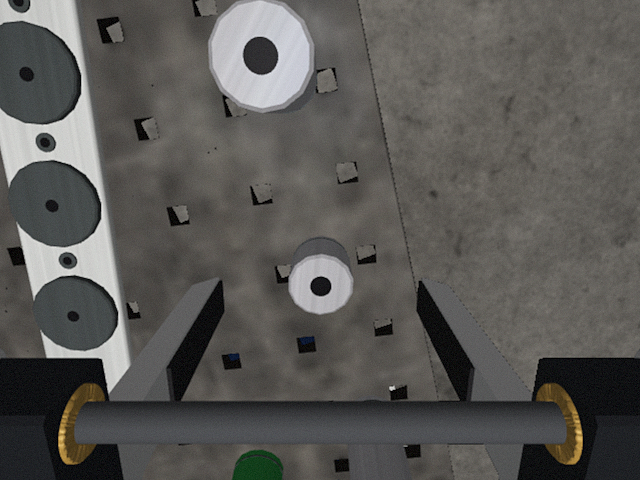

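The wrist view shows post_35's hole at (320,286), centred between the fingers and within about 1 mm of the plan. Descend and grip.

Emit:
{"name": "servo_tool", "arguments": {
  "motion": [
    {"wx": 0, "wy": 0, "wz": 0, "dx": 0, "dy": 0, "dz": 0.2, "fingers": -1},
    {"wx": 0, "wy": 0, "wz": 0, "dx": 0, "dy": 0, "dz": 0.38, "fingers": -1},
    {"wx": 0, "wy": 0, "wz": 0, "dx": 0, "dy": 0, "dz": 0.38, "fingers": -1},
    {"wx": 0, "wy": 0, "wz": 0, "dx": 0, "dy": 0, "dz": 0.38, "fingers": -1}
  ]
}}

```text
clock: 6.05
eef_pos: [522.6, -317.9, 8.5]
eef_rot: [3.141, 0.0, 1.322]
wrist_force: [-0.6, -0.0, -0.4]
finger_gap: 93.8
finger_force: 0.0
```

Emit:
{"name": "servo_tool", "arguments": {
  "motion": [
    {"wx": 0, "wy": 0, "wz": 0, "dx": 0, "dy": 0, "dz": 0, "fingers": 0.2},
    {"wx": 0, "wy": 0, "wz": 0, "dx": 0, "dy": 0, "dz": 0, "fingers": 0.5},
    {"wx": 0, "wy": 0, "wz": 0, "dx": 0, "dy": 0, "dz": 0, "fingers": 1},
    {"wx": 0, "wy": 0, "wz": 0, "dx": 0, "dy": 0, "dz": 0, "fingers": 1},
    {"wx": 0, "wy": 0, "wz": 0, "dx": 0, "dy": 0, "dz": 0, "fingers": 1},
    {"wx": 0, "wy": 0, "wz": 0, "dx": 0, "dy": 0, "dz": 0, "fingers": 1},
    {"wx": 0, "wy": 0, "wz": 0, "dx": 0, "dy": 0, "dz": 0, "fingers": 1},
    {"wx": 0, "wy": 0, "wz": 0, "dx": 0, "dy": 0, "dz": 0, "fingers": 1}
  ],
  "newtons": 30
}}

```text
clock: 6.85
eef_pos: [522.3, -317.8, 7.4]
eef_rot: [-3.142, -0.0, 1.322]
wrist_force: [0.5, 0.0, 1.0]
finger_gap: 33.3
finger_force: 21.6
```

Emit:
{"name": "servo_tool", "arguments": {
  "motion": [
    {"wx": 0, "wy": 0, "wz": 0, "dx": 0, "dy": 0, "dz": -0.2, "fingers": 1},
    {"wx": 0, "wy": 0, "wz": 0, "dx": 0, "dy": 0, "dz": -0.5, "fingers": 1},
    {"wx": 0, "wy": 0, "wz": 0, "dx": 0, "dy": 0, "dz": -0.8, "fingers": 1},
    {"wx": 0, "wy": 0, "wz": 0, "dx": 0, "dy": 0, "dz": -1, "fingers": 1},
    {"wx": 0, "wy": 0, "wz": 0, "dx": 0, "dy": 0, "dz": -1, "fingers": 1}
  ]
}}

```text
clock: 7.35
eef_pos: [523.2, -318.4, 110.1]
eef_rot: [3.137, 0.002, 1.322]
wrist_force: [0.2, -0.4, -0.9]
finger_gap: 33.5
finger_force: 30.0
```

Emit:
{"name": "servo_tool", "arguments": {
  "motion": [
    {"wx": 0, "wy": 0, "wz": 0, "dx": 0.2, "dy": -0.25, "dz": 0, "fingers": 1},
    {"wx": 0, "wy": 0, "wz": 0, "dx": 0.4, "dy": -0.5, "dz": 0, "fingers": 1},
    {"wx": 0, "wy": 0, "wz": 0, "dx": 0.7, "dy": -0.8, "dz": 0, "fingers": 1}
  ]
}}

```text
clock: 7.65
eef_pos: [460.6, -229.6, 105.7]
eef_rot: [-3.14, -0.0, 1.321]
wrist_force: [1.0, 0.3, -1.6]
finger_gap: 33.1
finger_force: 30.0
```

Emit:
{"name": "servo_tool", "arguments": {
  "motion": [
    {"wx": 0, "wy": 0, "wz": 0, "dx": 0.35, "dy": -0.2, "dz": 0, "fingers": 1},
    {"wx": 0, "wy": 0, "wz": 0, "dx": 0.7, "dy": -0.4, "dz": 0, "fingers": 1},
    {"wx": 0, "wy": 0, "wz": 0, "dx": 0.9, "dy": -0.6, "dz": 0, "fingers": 1},
    {"wx": 0, "wy": 0, "wz": 0, "dx": 1, "dy": -0.635, "dz": 0, "fingers": 1},
    {"wx": 0, "wy": 0, "wz": 0, "dx": 1, "dy": -0.635, "dz": 0, "fingers": 1},
    {"wx": 0, "wy": 0, "wz": 0, "dx": 1, "dy": -0.635, "dz": 0, "fingers": 1}
  ]
}}

```text
clock: 8.25
eef_pos: [425.5, -118.3, 107.1]
eef_rot: [-3.141, 0.0, 1.322]
wrist_force: [0.4, -0.4, -1.0]
finger_gap: 33.2
finger_force: 30.0
```

Emit:
{"name": "servo_tool", "arguments": {
  "motion": [
    {"wx": 0, "wy": 0, "wz": 0, "dx": 0, "dy": 0, "dz": 0.3, "fingers": 1},
    {"wx": 0, "wy": 0, "wz": 0, "dx": 0, "dy": 0, "dz": 0.5, "fingers": 1},
    {"wx": 0, "wy": 0, "wz": 0, "dx": 0, "dy": 0, "dz": 0.7, "fingers": 1},
    {"wx": 0, "wy": 0, "wz": 0, "dx": 0, "dy": 0, "dz": 0.8, "fingers": 1},
    {"wx": 0, "wy": 0, "wz": 0, "dx": 0, "dy": 0, "dz": 0.8, "fingers": 1},
    {"wx": 0, "wy": 0, "wz": 0, "dx": 0, "dy": 0, "dz": 0.8, "fingers": 1}
  ]
}}

```text
clock: 8.85
eef_pos: [425.5, -118.1, 27.9]
eef_rot: [3.141, 0.0, 1.321]
wrist_force: [0.9, 0.2, -0.5]
finger_gap: 33.4
finger_force: 30.0
```

```bash
python3 - <<'E'
from h import *
p=camera("wrist"); cv2.imwrite("pics/w3.png",p["image"][:,:,::-1])
s=read_state(); print(s["eef_pos"].round(1),s["eef_rot"],s["finger_gap"],s["finger_force"])
print(proj(p,np.array([424.9,-118.8,13.])),proj(p,np.array([424.9,-118.8,55.])))
E
```

```text
[ 425.6 -118.1   28.2] [3.14043471e+00 1.25541272e-04 1.32141936e+00] 32.84523541589884 29.999622066565053
[318.23269065 282.81919114] [317.83593495 322.97739006]
```

View pics/w3.png

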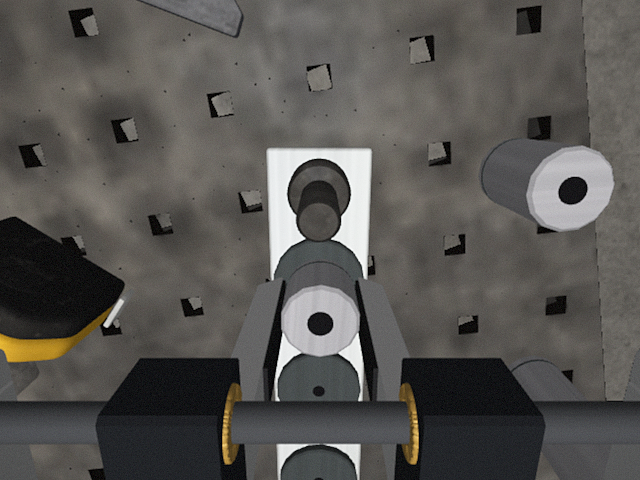

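Post_35's hole at (320,323) is over its seat, about 1 mm off in b. I'll nudge it, lower and release.

Emit:
{"name": "servo_tool", "arguments": {
  "motion": [
    {"wx": 0, "wy": 0, "wz": 0, "dx": 0, "dy": -0.008, "dz": 0.03, "fingers": 1},
    {"wx": 0, "wy": 0, "wz": 0, "dx": 0, "dy": -0.008, "dz": 0.05, "fingers": 1},
    {"wx": 0, "wy": 0, "wz": 0, "dx": 0, "dy": -0.008, "dz": 0.066, "fingers": 1},
    {"wx": 0, "wy": 0, "wz": 0, "dx": 0, "dy": -0.008, "dz": 0.066, "fingers": 1},
    {"wx": 0, "wy": 0, "wz": 0, "dx": 0, "dy": -0.008, "dz": 0.066, "fingers": 1}
  ]
}}

```text
clock: 9.4
eef_pos: [424.3, -117.4, 20.9]
eef_rot: [-3.142, -0.0, 1.322]
wrist_force: [0.2, 0.3, -0.6]
finger_gap: 33.4
finger_force: 30.0
```

Emit:
{"name": "servo_tool", "arguments": {
  "motion": [
    {"wx": 0, "wy": 0, "wz": 0, "dx": 0, "dy": 0, "dz": 0, "fingers": 0.2},
    {"wx": 0, "wy": 0, "wz": 0, "dx": 0, "dy": 0, "dz": 0, "fingers": 0},
    {"wx": 0, "wy": 0, "wz": 0, "dx": 0, "dy": 0, "dz": 0, "fingers": -0.4},
    {"wx": 0, "wy": 0, "wz": 0, "dx": 0, "dy": 0, "dz": 0, "fingers": -0.6},
    {"wx": 0, "wy": 0, "wz": 0, "dx": 0, "dy": 0, "dz": 0, "fingers": -1},
    {"wx": 0, "wy": 0, "wz": 0, "dx": 0, "dy": 0, "dz": 0, "fingers": -1},
    {"wx": 0, "wy": 0, "wz": 0, "dx": 0, "dy": 0, "dz": 0, "fingers": -1},
    {"wx": 0, "wy": 0, "wz": 0, "dx": 0, "dy": 0, "dz": 0, "fingers": -1}
  ]
}}

```text
clock: 10.2
eef_pos: [424.3, -117.4, 20.8]
eef_rot: [-3.142, 0.0, 1.322]
wrist_force: [-0.5, -0.4, 0.6]
finger_gap: 90.5
finger_force: 0.0
```

Emit:
{"name": "servo_tool", "arguments": {
  "motion": [
    {"wx": 0, "wy": 0, "wz": 0, "dx": 0, "dy": 0, "dz": -0.2, "fingers": -1},
    {"wx": 0, "wy": 0, "wz": 0, "dx": 0, "dy": 0, "dz": -0.5, "fingers": -1},
    {"wx": 0, "wy": 0, "wz": 0, "dx": 0, "dy": 0, "dz": -0.8, "fingers": -1},
    {"wx": 0, "wy": 0, "wz": 0, "dx": 0, "dy": 0, "dz": -1, "fingers": -1},
    {"wx": 0, "wy": 0, "wz": 0, "dx": 0, "dy": 0, "dz": -1, "fingers": -1}
  ]
}}

```text
clock: 10.7
eef_pos: [425.4, -117.8, 123.1]
eef_rot: [3.137, 0.0, 1.322]
wrist_force: [0.3, -0.1, -0.1]
finger_gap: 94.4
finger_force: 0.0
```

Emit:
{"name": "servo_tool", "arguments": {
  "motion": [
    {"wx": 0, "wy": 0, "wz": 0, "dx": 0.2, "dy": 0.35, "dz": 0, "fingers": -1},
    {"wx": 0, "wy": 0, "wz": 0, "dx": 0.4, "dy": 0.7, "dz": 0, "fingers": -1},
    {"wx": 0, "wy": 0, "wz": 0, "dx": 0.56, "dy": 0.985, "dz": 0, "fingers": -1},
    {"wx": 0, "wy": 0, "wz": 0, "dx": 0.56, "dy": 0.985, "dz": 0.3, "fingers": -1},
    {"wx": 0, "wy": 0, "wz": 0, "dx": 0.56, "dy": 0.985, "dz": 0.5, "fingers": -1},
    {"wx": 0, "wy": 0, "wz": 0, "dx": 0.56, "dy": 0.985, "dz": 0.5, "fingers": -1},
    {"wx": 0, "wy": 0, "wz": 0, "dx": 0.56, "dy": 0.985, "dz": 0.5, "fingers": -1}
  ]
}}

```text
clock: 11.4
eef_pos: [533.3, -87.5, 70.6]
eef_rot: [-3.141, -0.0, 1.322]
wrist_force: [0.1, -0.2, 0.5]
finger_gap: 94.0
finger_force: 0.0
```

```bash
cat >> h.py <<'E'
def tc(X): return np.array([0.2462*X[0]+0.9692*X[1],0.9692*X[0]-0.2462*X[1]])
def check(guess,z,name=None):
    "hole found by darkness near where guess projects; difference to the TCP along tool x, y"
    p=camera("wrist"); s=read_state(); e=proj(p,np.array([*guess,z]))
    if name: cv2.imwrite(f"pics/{name}.png",p["image"][:,:,::-1])
    a=e
    for r in(16,14): a=dark(p,a,r)
    X=ray(p,a,z); print("tcp",s["eef_pos"].round(1),"exp",e.round(1),"px",a.round(1),"X",X.round(1),"d(tool)",(tc(X)-tc(s["eef_pos"])).round(1))
E
python3 - <<'E'
from h import *
check((533.7,-87.7),53,"w4")
check((424.9,-118.8),48)
E
```

```text
tcp [533.8 -87.6  71.4] exp [319.9 279.6] px [320.5 281.4] X [533.8 -88.7  53. ] d(tool) [-1.1  0.3]
tcp [534.  -87.6  71.8] exp [150.6 366.4] px [175.3 371. ] X [ 437.7 -125.3   48. ] d(tool) [-60.1 -84. ]
```

View pics/w4.png

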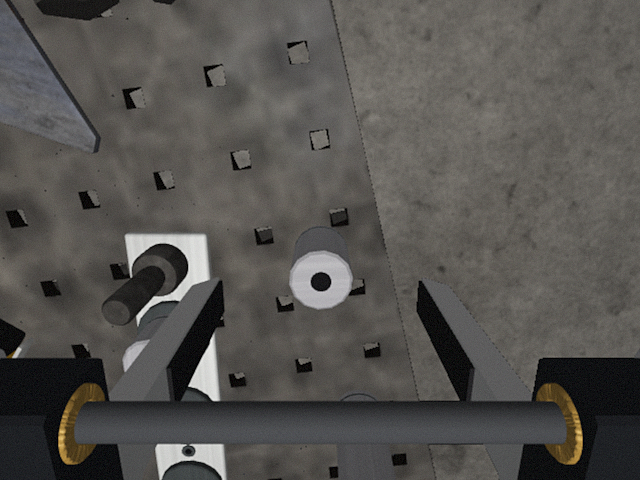

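The wrist view shows post_53's hole at (320,281) centred between the fingers, and post_35 standing on the seat next to the pin.

Emit:
{"name": "servo_tool", "arguments": {
  "motion": [
    {"wx": 0, "wy": 0, "wz": 0, "dx": -0.01, "dy": 0, "dz": 0.2, "fingers": -1},
    {"wx": 0, "wy": 0, "wz": 0, "dx": -0.01, "dy": 0, "dz": 0.4, "fingers": -1},
    {"wx": 0, "wy": 0, "wz": 0, "dx": -0.01, "dy": 0, "dz": 0.52, "fingers": -1},
    {"wx": 0, "wy": 0, "wz": 0, "dx": -0.01, "dy": 0, "dz": 0.52, "fingers": -1},
    {"wx": 0, "wy": 0, "wz": 0, "dx": -0.01, "dy": 0, "dz": 0.52, "fingers": -1}
  ]
}}

```text
clock: 12.0
eef_pos: [533.7, -88.5, 19.7]
eef_rot: [3.141, -0.0, 1.322]
wrist_force: [0.7, 0.4, 0.5]
finger_gap: 94.1
finger_force: 0.0
```

Emit:
{"name": "servo_tool", "arguments": {
  "motion": [
    {"wx": 0, "wy": 0, "wz": 0, "dx": 0, "dy": 0, "dz": 0, "fingers": 0.2},
    {"wx": 0, "wy": 0, "wz": 0, "dx": 0, "dy": 0, "dz": 0, "fingers": 0.5},
    {"wx": 0, "wy": 0, "wz": 0, "dx": 0, "dy": 0, "dz": 0, "fingers": 1},
    {"wx": 0, "wy": 0, "wz": 0, "dx": 0, "dy": 0, "dz": 0, "fingers": 1},
    {"wx": 0, "wy": 0, "wz": 0, "dx": 0, "dy": 0, "dz": 0, "fingers": 1},
    {"wx": 0, "wy": 0, "wz": 0, "dx": 0, "dy": 0, "dz": 0, "fingers": 1},
    {"wx": 0, "wy": 0, "wz": 0, "dx": 0, "dy": 0, "dz": 0, "fingers": 1},
    {"wx": 0, "wy": 0, "wz": 0, "dx": 0, "dy": 0, "dz": 0, "fingers": 1},
    {"wx": 0, "wy": 0, "wz": 0, "dx": 0, "dy": 0, "dz": 0, "fingers": 1}
  ],
  "newtons": 30
}}

```text
clock: 12.9
eef_pos: [533.3, -88.4, 18.8]
eef_rot: [3.142, 0.0, 1.322]
wrist_force: [-0.0, -0.0, -0.3]
finger_gap: 33.3
finger_force: 30.0
```

```bash
python3 - <<'E'
from h import *
check((533.7,-88.5),53)
E
```

```text
tcp [533.3 -88.5  18.8] exp [319.7 329.9] px [320.1 327.9] X [534.1 -87.7  53. ] d(tool) [0.9 0.6]
```

Emit:
{"name": "servo_tool", "arguments": {
  "motion": [
    {"wx": 0, "wy": 0, "wz": 0, "dx": 0, "dy": 0, "dz": -0.2, "fingers": 1},
    {"wx": 0, "wy": 0, "wz": 0, "dx": 0, "dy": 0, "dz": -0.5, "fingers": 1},
    {"wx": 0, "wy": 0, "wz": 0, "dx": 0, "dy": 0, "dz": -0.8, "fingers": 1},
    {"wx": 0, "wy": 0, "wz": 0, "dx": 0, "dy": 0, "dz": -1, "fingers": 1},
    {"wx": 0, "wy": 0, "wz": 0, "dx": 0, "dy": 0, "dz": -1, "fingers": 1}
  ]
}}

```text
clock: 13.45
eef_pos: [534.4, -88.7, 121.2]
eef_rot: [3.137, -0.0, 1.322]
wrist_force: [-0.6, 0.2, -2.8]
finger_gap: 33.4
finger_force: 30.0
```

Emit:
{"name": "servo_tool", "arguments": {
  "motion": [
    {"wx": 0, "wy": 0, "wz": 0, "dx": -0.2, "dy": -0.15, "dz": 0, "fingers": 1},
    {"wx": 0, "wy": 0, "wz": 0, "dx": -0.4, "dy": -0.35, "dz": 0, "fingers": 1},
    {"wx": 0, "wy": 0, "wz": 0, "dx": -0.6, "dy": -0.5, "dz": 0, "fingers": 1}
  ]
}}

```text
clock: 13.75
eef_pos: [468.3, -134.3, 117.1]
eef_rot: [-3.139, -0.0, 1.322]
wrist_force: [0.7, -0.5, -2.4]
finger_gap: 33.1
finger_force: 30.0
```

Emit:
{"name": "servo_tool", "arguments": {
  "motion": [
    {"wx": 0, "wy": 0, "wz": 0, "dx": -0.25, "dy": -0.2, "dz": 0, "fingers": 1},
    {"wx": 0, "wy": 0, "wz": 0, "dx": -0.5, "dy": -0.4, "dz": 0, "fingers": 1},
    {"wx": 0, "wy": 0, "wz": 0, "dx": -0.624, "dy": -0.483, "dz": 0, "fingers": 1},
    {"wx": 0, "wy": 0, "wz": 0, "dx": -0.624, "dy": -0.483, "dz": 0, "fingers": 1},
    {"wx": 0, "wy": 0, "wz": 0, "dx": -0.624, "dy": -0.483, "dz": 0.3, "fingers": 1},
    {"wx": 0, "wy": 0, "wz": 0, "dx": -0.624, "dy": -0.483, "dz": 0.6, "fingers": 1},
    {"wx": 0, "wy": 0, "wz": 0, "dx": -0.624, "dy": -0.483, "dz": 0.8, "fingers": 1},
    {"wx": 0, "wy": 0, "wz": 0, "dx": -0.624, "dy": -0.483, "dz": 0.8, "fingers": 1},
    {"wx": 0, "wy": 0, "wz": 0, "dx": -0.624, "dy": -0.483, "dz": 0.8, "fingers": 1}
  ]
}}

```text
clock: 14.65
eef_pos: [408.2, -182.4, 38.8]
eef_rot: [-3.141, -0.0, 1.322]
wrist_force: [0.2, 0.2, -1.3]
finger_gap: 33.3
finger_force: 30.0
```

```bash
python3 - <<'E'
from h import *
check((408.4,-182.7),73,"w5")
check((424.9,-118.8),48)
E
```

```text
tcp [ 408.5 -182.7   39.4] exp [319.4 330.4] px [321.6 325.8] X [ 409.8 -180.9   73. ] d(tool) [2.1 0.8]
tcp [ 408.6 -182.9   39.7] exp [319.3 157.6] px [319.4 152.6] X [ 425.5 -116.8   48. ] d(tool) [68.2  0.1]
```

View pics/w5.png

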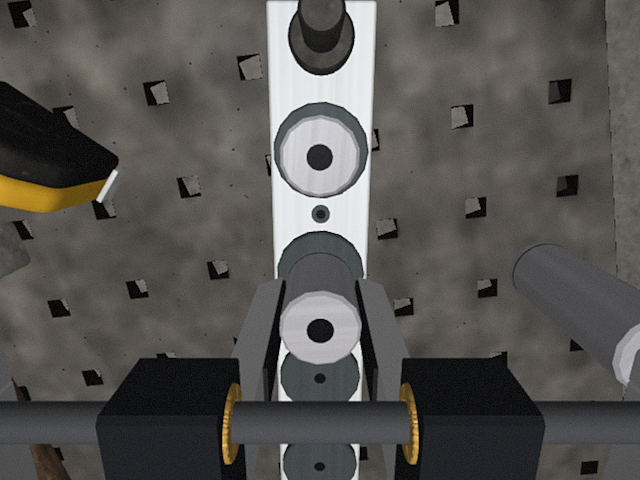

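Post_35 sits centred on its seat (hole (320,157), expected (319,158)). Post_53's hole is at (320,330), as expected. Lower and release.

Emit:
{"name": "servo_tool", "arguments": {
  "motion": [
    {"wx": 0, "wy": 0, "wz": 0, "dx": 0, "dy": 0, "dz": 0.03, "fingers": 1},
    {"wx": 0, "wy": 0, "wz": 0, "dx": 0, "dy": 0, "dz": 0.05, "fingers": 1},
    {"wx": 0, "wy": 0, "wz": 0, "dx": 0, "dy": 0, "dz": 0.068, "fingers": 1},
    {"wx": 0, "wy": 0, "wz": 0, "dx": 0, "dy": 0, "dz": 0.068, "fingers": 1},
    {"wx": 0, "wy": 0, "wz": 0, "dx": 0, "dy": 0, "dz": 0.068, "fingers": 1}
  ]
}}

```text
clock: 15.25
eef_pos: [407.9, -182.8, 32.1]
eef_rot: [3.142, 0.0, 1.322]
wrist_force: [0.0, -0.5, -2.8]
finger_gap: 33.3
finger_force: 30.0
```

Emit:
{"name": "servo_tool", "arguments": {
  "motion": [
    {"wx": 0, "wy": 0, "wz": 0, "dx": 0, "dy": 0, "dz": 0, "fingers": 0.2},
    {"wx": 0, "wy": 0, "wz": 0, "dx": 0, "dy": 0, "dz": 0, "fingers": 0},
    {"wx": 0, "wy": 0, "wz": 0, "dx": 0, "dy": 0, "dz": 0, "fingers": -0.4},
    {"wx": 0, "wy": 0, "wz": 0, "dx": 0, "dy": 0, "dz": 0, "fingers": -0.6},
    {"wx": 0, "wy": 0, "wz": 0, "dx": 0, "dy": 0, "dz": 0, "fingers": -1},
    {"wx": 0, "wy": 0, "wz": 0, "dx": 0, "dy": 0, "dz": 0, "fingers": -1},
    {"wx": 0, "wy": 0, "wz": 0, "dx": 0, "dy": 0, "dz": 0, "fingers": -1},
    {"wx": 0, "wy": 0, "wz": 0, "dx": 0, "dy": 0, "dz": 0, "fingers": -1}
  ]
}}

```text
clock: 16.05
eef_pos: [407.9, -182.8, 32.0]
eef_rot: [3.142, 0.0, 1.322]
wrist_force: [-0.2, -0.4, -0.1]
finger_gap: 89.9
finger_force: 0.0
```

Emit:
{"name": "servo_tool", "arguments": {
  "motion": [
    {"wx": 0, "wy": 0, "wz": 0, "dx": 0, "dy": 0, "dz": -0.2, "fingers": -1},
    {"wx": 0, "wy": 0, "wz": 0, "dx": 0, "dy": 0, "dz": -0.5, "fingers": -1},
    {"wx": 0, "wy": 0, "wz": 0, "dx": 0, "dy": 0, "dz": -0.8, "fingers": -1},
    {"wx": 0, "wy": 0, "wz": 0, "dx": 0, "dy": 0, "dz": -1, "fingers": -1},
    {"wx": 0, "wy": 0, "wz": 0, "dx": 0, "dy": 0, "dz": -1, "fingers": -1}
  ]
}}

```text
clock: 16.55
eef_pos: [408.9, -183.4, 134.4]
eef_rot: [3.137, 0.001, 1.322]
wrist_force: [-1.2, -0.4, 0.8]
finger_gap: 94.0
finger_force: 0.0
```

Emit:
{"name": "servo_tool", "arguments": {
  "motion": [
    {"wx": 0, "wy": 0, "wz": 0, "dx": -0.25, "dy": 0.2, "dz": 0, "fingers": -1},
    {"wx": 0, "wy": 0, "wz": 0, "dx": -0.5, "dy": 0.4, "dz": 0, "fingers": -1},
    {"wx": 0, "wy": 0, "wz": 0, "dx": -0.7, "dy": 0.6, "dz": 0, "fingers": -1}
  ]
}}

```text
clock: 16.85
eef_pos: [448.8, -266.5, 130.9]
eef_rot: [-3.141, -0.0, 1.322]
wrist_force: [0.3, 0.1, 1.0]
finger_gap: 93.9
finger_force: 0.0
```

Emit:
{"name": "servo_tool", "arguments": {
  "motion": [
    {"wx": 0, "wy": 0, "wz": 0, "dx": -0.25, "dy": 0.2, "dz": 0, "fingers": -1},
    {"wx": 0, "wy": 0, "wz": 0, "dx": -0.5, "dy": 0.4, "dz": 0, "fingers": -1},
    {"wx": 0, "wy": 0, "wz": 0, "dx": -0.7, "dy": 0.6, "dz": 0, "fingers": -1}
  ]
}}

```text
clock: 17.15
eef_pos: [489.6, -349.3, 130.4]
eef_rot: [-3.14, -0.001, 1.321]
wrist_force: [0.8, 0.7, 0.4]
finger_gap: 94.5
finger_force: 0.0
```

Emit:
{"name": "servo_tool", "arguments": {
  "motion": [
    {"wx": 0, "wy": 0, "wz": 0, "dx": -0.25, "dy": 0.2, "dz": 0, "fingers": -1},
    {"wx": 0, "wy": 0, "wz": 0, "dx": -0.5, "dy": 0.4, "dz": 0, "fingers": -1},
    {"wx": 0, "wy": 0, "wz": 0, "dx": -0.718, "dy": 0.581, "dz": 0, "fingers": -1},
    {"wx": 0, "wy": 0, "wz": 0, "dx": -0.718, "dy": 0.581, "dz": 0.25, "fingers": -1},
    {"wx": 0, "wy": 0, "wz": 0, "dx": -0.718, "dy": 0.581, "dz": 0.44, "fingers": -1},
    {"wx": 0, "wy": 0, "wz": 0, "dx": -0.718, "dy": 0.581, "dz": 0.44, "fingers": -1},
    {"wx": 0, "wy": 0, "wz": 0, "dx": -0.718, "dy": 0.581, "dz": 0.44, "fingers": -1}
  ]
}}

```text
clock: 17.85
eef_pos: [528.2, -431.8, 87.6]
eef_rot: [-3.141, -0.001, 1.322]
wrist_force: [0.4, 0.8, 1.2]
finger_gap: 94.3
finger_force: 0.0
```

```bash
python3 - <<'E'
from h import *
check((528.6,-432),71,"w6")
E
```

```text
tcp [ 528.5 -432.1   88.6] exp [320.  280.3] px [319.8 282.4] X [ 528.3 -433.1   71. ] d(tool) [-1.1  0. ]
```

View pics/w6.png

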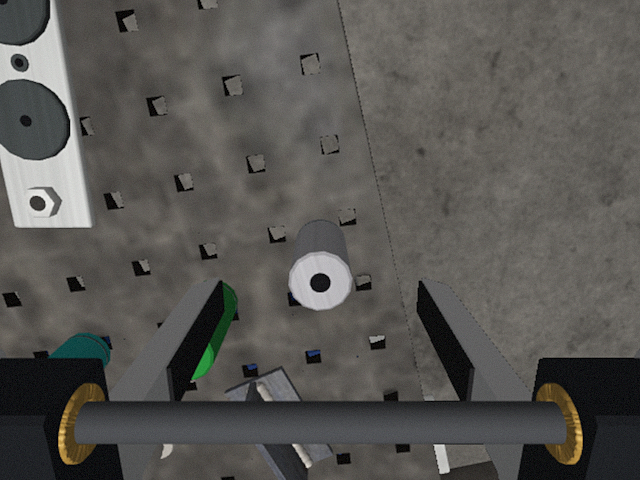

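The grey 71 post's hole is at (320,282), centred; the green decoy lies clear to the left. Descend and grip.

Emit:
{"name": "servo_tool", "arguments": {
  "motion": [
    {"wx": 0, "wy": 0, "wz": 0, "dx": -0.01, "dy": 0, "dz": 0.2, "fingers": -0.7},
    {"wx": 0, "wy": 0, "wz": 0, "dx": -0.01, "dy": 0, "dz": 0.4, "fingers": -0.7},
    {"wx": 0, "wy": 0, "wz": 0, "dx": -0.01, "dy": 0, "dz": 0.59, "fingers": -0.7},
    {"wx": 0, "wy": 0, "wz": 0, "dx": -0.01, "dy": 0, "dz": 0.59, "fingers": -0.7},
    {"wx": 0, "wy": 0, "wz": 0, "dx": -0.01, "dy": 0, "dz": 0.59, "fingers": -0.7}
  ]
}}

```text
clock: 18.4
eef_pos: [528.5, -433.2, 30.4]
eef_rot: [3.14, 0.001, 1.322]
wrist_force: [-0.1, -0.2, 1.2]
finger_gap: 80.0
finger_force: 0.0
```

Emit:
{"name": "servo_tool", "arguments": {
  "motion": [
    {"wx": 0, "wy": 0, "wz": 0, "dx": 0, "dy": 0, "dz": 0, "fingers": 0.2},
    {"wx": 0, "wy": 0, "wz": 0, "dx": 0, "dy": 0, "dz": 0, "fingers": 0.5},
    {"wx": 0, "wy": 0, "wz": 0, "dx": 0, "dy": 0, "dz": 0, "fingers": 1},
    {"wx": 0, "wy": 0, "wz": 0, "dx": 0, "dy": 0, "dz": 0, "fingers": 1},
    {"wx": 0, "wy": 0, "wz": 0, "dx": 0, "dy": 0, "dz": 0, "fingers": 1},
    {"wx": 0, "wy": 0, "wz": 0, "dx": 0, "dy": 0, "dz": 0, "fingers": 1},
    {"wx": 0, "wy": 0, "wz": 0, "dx": 0, "dy": 0, "dz": 0, "fingers": 1},
    {"wx": 0, "wy": 0, "wz": 0, "dx": 0, "dy": 0, "dz": 0, "fingers": 1},
    {"wx": 0, "wy": 0, "wz": 0, "dx": 0, "dy": 0, "dz": 0, "fingers": 1}
  ],
  "newtons": 30
}}

```text
clock: 19.3
eef_pos: [528.0, -432.9, 29.1]
eef_rot: [-3.142, 0.0, 1.322]
wrist_force: [-0.1, 0.5, 1.9]
finger_gap: 33.2
finger_force: 30.0
```

Emit:
{"name": "servo_tool", "arguments": {
  "motion": [
    {"wx": 0, "wy": 0, "wz": 0, "dx": 0, "dy": 0, "dz": -0.2, "fingers": 1},
    {"wx": 0, "wy": 0, "wz": 0, "dx": 0, "dy": 0, "dz": -0.5, "fingers": 1},
    {"wx": 0, "wy": 0, "wz": 0, "dx": 0, "dy": 0, "dz": -0.8, "fingers": 1},
    {"wx": 0, "wy": 0, "wz": 0, "dx": 0, "dy": 0, "dz": -1, "fingers": 1},
    {"wx": 0, "wy": 0, "wz": 0, "dx": 0, "dy": 0, "dz": -1, "fingers": 1}
  ]
}}

```text
clock: 19.8
eef_pos: [528.9, -433.6, 131.9]
eef_rot: [3.138, 0.002, 1.322]
wrist_force: [0.7, 0.3, -2.5]
finger_gap: 33.7
finger_force: 30.0
```

Emit:
{"name": "servo_tool", "arguments": {
  "motion": [
    {"wx": 0, "wy": 0, "wz": 0, "dx": 0.15, "dy": -0.3, "dz": 0, "fingers": 1},
    {"wx": 0, "wy": 0, "wz": 0, "dx": 0.3, "dy": -0.6, "dz": 0, "fingers": 1},
    {"wx": 0, "wy": 0, "wz": 0, "dx": 0.472, "dy": -0.9, "dz": 0, "fingers": 1}
  ]
}}

```text
clock: 20.1
eef_pos: [450.8, -363.7, 126.8]
eef_rot: [-3.139, -0.001, 1.322]
wrist_force: [0.3, -0.9, -2.6]
finger_gap: 34.0
finger_force: 30.0
```

Emit:
{"name": "servo_tool", "arguments": {
  "motion": [
    {"wx": 0, "wy": 0, "wz": 0, "dx": 0.3, "dy": -0.3, "dz": 0, "fingers": 1},
    {"wx": 0, "wy": 0, "wz": 0, "dx": 0.6, "dy": -0.6, "dz": 0, "fingers": 1},
    {"wx": 0, "wy": 0, "wz": 0, "dx": 0.85, "dy": -0.8, "dz": 0, "fingers": 1},
    {"wx": 0, "wy": 0, "wz": 0, "dx": 1, "dy": -0.878, "dz": 0, "fingers": 1},
    {"wx": 0, "wy": 0, "wz": 0, "dx": 1, "dy": -0.878, "dz": 0.3, "fingers": 1},
    {"wx": 0, "wy": 0, "wz": 0, "dx": 1, "dy": -0.878, "dz": 0.6, "fingers": 1},
    {"wx": 0, "wy": 0, "wz": 0, "dx": 1, "dy": -0.878, "dz": 0.8, "fingers": 1},
    {"wx": 0, "wy": 0, "wz": 0, "dx": 1, "dy": -0.878, "dz": 0.8, "fingers": 1},
    {"wx": 0, "wy": 0, "wz": 0, "dx": 1, "dy": -0.878, "dz": 0.8, "fingers": 1}
  ]
}}

```text
clock: 21.0
eef_pos: [391.8, -246.3, 48.8]
eef_rot: [-3.14, -0.0, 1.322]
wrist_force: [-0.1, -0.1, -2.8]
finger_gap: 33.4
finger_force: 30.0
```

```bash
python3 - <<'E'
from h import *
check((392.,-246.6),91,"w7")
p=camera("wrist")
for X in((408.4,-182.7,66),(424.9,-118.8,48)): print(proj(p,np.array(X,float)).round(1))
E
```

```text
tcp [ 392.1 -246.6   49.5] exp [319.4 341.2] px [318.8 337.5] X [ 392.2 -245.    91. ] d(tool) [ 1.6 -0.3]
[318.8 159.8]
[319.4 -14.8]
```

View pics/w7.png

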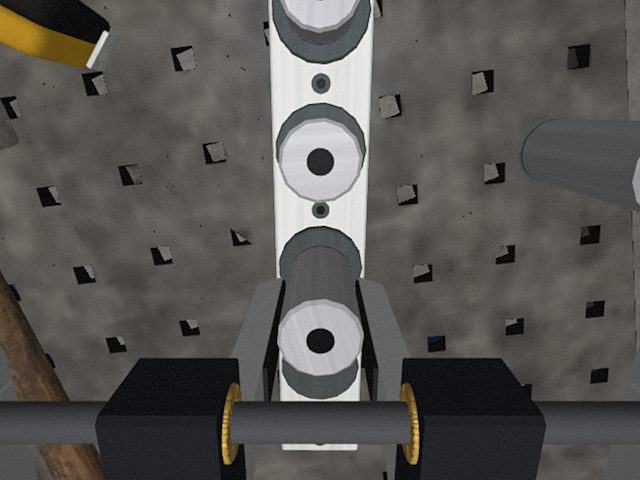

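Post_53's hole is at (320,161), expected (319,160), so it is well centred. The held post_71 has its hole at (320,341), as expected. Lower, release and lift.

Emit:
{"name": "servo_tool", "arguments": {
  "motion": [
    {"wx": 0, "wy": 0, "wz": 0, "dx": 0, "dy": 0, "dz": 0.03, "fingers": 1},
    {"wx": 0, "wy": 0, "wz": 0, "dx": 0, "dy": 0, "dz": 0.05, "fingers": 1},
    {"wx": 0, "wy": 0, "wz": 0, "dx": 0, "dy": 0, "dz": 0.068, "fingers": 1},
    {"wx": 0, "wy": 0, "wz": 0, "dx": 0, "dy": 0, "dz": 0.068, "fingers": 1},
    {"wx": 0, "wy": 0, "wz": 0, "dx": 0, "dy": 0, "dz": 0.068, "fingers": 1}
  ]
}}

```text
clock: 21.6
eef_pos: [392.0, -246.5, 42.3]
eef_rot: [3.142, 0.0, 1.322]
wrist_force: [-0.3, 0.5, -3.2]
finger_gap: 33.6
finger_force: 30.0
```

Emit:
{"name": "servo_tool", "arguments": {
  "motion": [
    {"wx": 0, "wy": 0, "wz": 0, "dx": 0, "dy": 0, "dz": 0, "fingers": 0.2},
    {"wx": 0, "wy": 0, "wz": 0, "dx": 0, "dy": 0, "dz": 0, "fingers": 0},
    {"wx": 0, "wy": 0, "wz": 0, "dx": 0, "dy": 0, "dz": 0, "fingers": -0.4},
    {"wx": 0, "wy": 0, "wz": 0, "dx": 0, "dy": 0, "dz": 0, "fingers": -0.6},
    {"wx": 0, "wy": 0, "wz": 0, "dx": 0, "dy": 0, "dz": 0, "fingers": -1},
    {"wx": 0, "wy": 0, "wz": 0, "dx": 0, "dy": 0, "dz": 0, "fingers": -1},
    {"wx": 0, "wy": 0, "wz": 0, "dx": 0, "dy": 0, "dz": 0, "fingers": -1},
    {"wx": 0, "wy": 0, "wz": 0, "dx": 0, "dy": 0, "dz": 0, "fingers": -1}
  ]
}}

```text
clock: 22.4
eef_pos: [392.0, -246.5, 42.2]
eef_rot: [-3.142, 0.0, 1.322]
wrist_force: [-0.3, 0.2, -0.1]
finger_gap: 90.2
finger_force: 0.0
```

Emit:
{"name": "servo_tool", "arguments": {
  "motion": [
    {"wx": 0, "wy": 0, "wz": 0, "dx": 0, "dy": 0, "dz": -0.2, "fingers": -1},
    {"wx": 0, "wy": 0, "wz": 0, "dx": 0, "dy": 0, "dz": -0.5, "fingers": -1},
    {"wx": 0, "wy": 0, "wz": 0, "dx": 0, "dy": 0, "dz": -0.8, "fingers": -1},
    {"wx": 0, "wy": 0, "wz": 0, "dx": 0, "dy": 0, "dz": -1, "fingers": -1},
    {"wx": 0, "wy": 0, "wz": 0, "dx": 0, "dy": 0, "dz": -1, "fingers": -1}
  ]
}}

```text
clock: 22.9
eef_pos: [392.9, -247.1, 144.6]
eef_rot: [3.137, 0.002, 1.322]
wrist_force: [0.6, -0.1, 0.4]
finger_gap: 94.1
finger_force: 0.0
```

Emit:
{"name": "servo_tool", "arguments": {
  "motion": [
    {"wx": 0, "wy": 0, "wz": 0, "dx": 0.15, "dy": 0.3, "dz": 0, "fingers": -1},
    {"wx": 0, "wy": 0, "wz": 0, "dx": 0.32, "dy": 0.63, "dz": 0, "fingers": -1}
  ]
}}

```text
clock: 23.1
eef_pos: [461.2, -230.9, 141.5]
eef_rot: [-3.141, -0.0, 1.32]
wrist_force: [0.5, -0.3, 0.7]
finger_gap: 94.1
finger_force: 0.0
```

Emit:
{"name": "servo_tool", "arguments": {
  "motion": [
    {"wx": 0, "wy": 0, "wz": 0, "dx": 0.15, "dy": 0.3, "dz": 0, "fingers": -1},
    {"wx": 0, "wy": 0, "wz": 0, "dx": 0.325, "dy": 0.63, "dz": 0, "fingers": -1},
    {"wx": 0, "wy": 0, "wz": 0, "dx": 0.325, "dy": 0.63, "dz": 0.2, "fingers": -1},
    {"wx": 0, "wy": 0, "wz": 0, "dx": 0.325, "dy": 0.63, "dz": 0.38, "fingers": -1},
    {"wx": 0, "wy": 0, "wz": 0, "dx": 0.325, "dy": 0.63, "dz": 0.38, "fingers": -1},
    {"wx": 0, "wy": 0, "wz": 0, "dx": 0.325, "dy": 0.63, "dz": 0.38, "fingers": -1}
  ]
}}

```text
clock: 23.7
eef_pos: [529.7, -215.0, 103.8]
eef_rot: [-3.14, -0.0, 1.322]
wrist_force: [-0.3, 0.5, 0.6]
finger_gap: 94.1
finger_force: 0.0
```

```bash
python3 - <<'E'
from h import *
check((529.8,-214.8),89,"w8")
E
```

```text
tcp [ 530.1 -215.2  104.6] exp [319.1 281.2] px [319.1 282. ] X [ 529.7 -215.3   89. ] d(tool) [-0.2 -0.3]
```

Aligned to within 0.3 mm. Descend, grip and lift.

Emit:
{"name": "servo_tool", "arguments": {
  "motion": [
    {"wx": 0, "wy": 0, "wz": 0, "dx": 0, "dy": 0, "dz": 0.2, "fingers": -1},
    {"wx": 0, "wy": 0, "wz": 0, "dx": 0, "dy": 0, "dz": 0.4, "fingers": -1},
    {"wx": 0, "wy": 0, "wz": 0, "dx": 0, "dy": 0, "dz": 0.62, "fingers": -1},
    {"wx": 0, "wy": 0, "wz": 0, "dx": 0, "dy": 0, "dz": 0.62, "fingers": -1},
    {"wx": 0, "wy": 0, "wz": 0, "dx": 0, "dy": 0, "dz": 0.62, "fingers": -1}
  ]
}}

```text
clock: 24.25
eef_pos: [530.3, -215.3, 43.4]
eef_rot: [3.141, 0.0, 1.322]
wrist_force: [0.3, -0.3, 0.4]
finger_gap: 94.3
finger_force: 0.0
```

Emit:
{"name": "servo_tool", "arguments": {
  "motion": [
    {"wx": 0, "wy": 0, "wz": 0, "dx": 0, "dy": 0, "dz": 0, "fingers": 0.2},
    {"wx": 0, "wy": 0, "wz": 0, "dx": 0, "dy": 0, "dz": 0, "fingers": 0.5},
    {"wx": 0, "wy": 0, "wz": 0, "dx": 0, "dy": 0, "dz": 0, "fingers": 1},
    {"wx": 0, "wy": 0, "wz": 0, "dx": 0, "dy": 0, "dz": 0, "fingers": 1},
    {"wx": 0, "wy": 0, "wz": 0, "dx": 0, "dy": 0, "dz": 0, "fingers": 1},
    {"wx": 0, "wy": 0, "wz": 0, "dx": 0, "dy": 0, "dz": 0, "fingers": 1},
    {"wx": 0, "wy": 0, "wz": 0, "dx": 0, "dy": 0, "dz": 0, "fingers": 1},
    {"wx": 0, "wy": 0, "wz": 0, "dx": 0, "dy": 0, "dz": 0, "fingers": 1},
    {"wx": 0, "wy": 0, "wz": 0, "dx": 0, "dy": 0, "dz": 0, "fingers": 1}
  ],
  "newtons": 30
}}

```text
clock: 25.15
eef_pos: [529.9, -215.0, 42.2]
eef_rot: [-3.141, 0.0, 1.322]
wrist_force: [-0.8, 0.4, -0.7]
finger_gap: 33.6
finger_force: 30.0
```

Emit:
{"name": "servo_tool", "arguments": {
  "motion": [
    {"wx": 0, "wy": 0, "wz": 0, "dx": 0, "dy": 0, "dz": -0.2, "fingers": 1},
    {"wx": 0, "wy": 0, "wz": 0, "dx": 0, "dy": 0, "dz": -0.5, "fingers": 1},
    {"wx": 0, "wy": 0, "wz": 0, "dx": 0, "dy": 0, "dz": -0.8, "fingers": 1},
    {"wx": 0, "wy": 0, "wz": 0, "dx": 0, "dy": 0, "dz": -1, "fingers": 1},
    {"wx": 0, "wy": 0, "wz": 0, "dx": 0, "dy": 0, "dz": -1, "fingers": 1}
  ]
}}

```text
clock: 25.65
eef_pos: [530.8, -215.4, 144.3]
eef_rot: [3.138, 0.001, 1.322]
wrist_force: [0.3, 0.3, -5.1]
finger_gap: 33.5
finger_force: 30.0
```

Emit:
{"name": "servo_tool", "arguments": {
  "motion": [
    {"wx": 0, "wy": 0, "wz": 0, "dx": -0.3, "dy": -0.1, "dz": 0, "fingers": 1},
    {"wx": 0, "wy": 0, "wz": 0, "dx": -0.65, "dy": -0.2, "dz": 0, "fingers": 1},
    {"wx": 0, "wy": 0, "wz": 0, "dx": -1, "dy": -0.3, "dz": 0, "fingers": 1}
  ]
}}

```text
clock: 25.95
eef_pos: [475.0, -304.9, 140.2]
eef_rot: [-3.139, -0.001, 1.323]
wrist_force: [0.9, 0.4, -5.4]
finger_gap: 33.9
finger_force: 30.0
```

Emit:
{"name": "servo_tool", "arguments": {
  "motion": [
    {"wx": 0, "wy": 0, "wz": 0, "dx": -0.2, "dy": -0.3, "dz": 0, "fingers": 1},
    {"wx": 0, "wy": 0, "wz": 0, "dx": -0.305, "dy": -0.65, "dz": 0, "fingers": 1},
    {"wx": 0, "wy": 0, "wz": 0, "dx": -0.305, "dy": -0.96, "dz": 0, "fingers": 1},
    {"wx": 0, "wy": 0, "wz": 0, "dx": -0.305, "dy": -0.96, "dz": 0, "fingers": 1},
    {"wx": 0, "wy": 0, "wz": 0, "dx": -0.305, "dy": -0.96, "dz": 0.3, "fingers": 1},
    {"wx": 0, "wy": 0, "wz": 0, "dx": -0.305, "dy": -0.96, "dz": 0.6, "fingers": 1},
    {"wx": 0, "wy": 0, "wz": 0, "dx": -0.305, "dy": -0.96, "dz": 0.8, "fingers": 1},
    {"wx": 0, "wy": 0, "wz": 0, "dx": -0.305, "dy": -0.96, "dz": 0.8, "fingers": 1},
    {"wx": 0, "wy": 0, "wz": 0, "dx": -0.305, "dy": -0.96, "dz": 0.8, "fingers": 1}
  ]
}}

```text
clock: 26.85
eef_pos: [375.8, -310.3, 62.0]
eef_rot: [-3.141, -0.001, 1.322]
wrist_force: [0.3, 0.1, -5.2]
finger_gap: 33.7
finger_force: 30.0
```

```bash
python3 - <<'E'
from h import *
check((375.6,-310.5),109,"w9")
p=camera("wrist")
for X in((392.,-246.6,84),(408.4,-182.7,66)): print(proj(p,np.array(X,float)).round(1))
E
```

```text
tcp [ 376.1 -310.6   62.7] exp [318.2 348.2] px [321.8 347.6] X [ 377.  -310.6  109. ] d(tool) [0.2 0.9]
[317.8 161.2]
[318.3 -18.6]
```

View pics/w9.png

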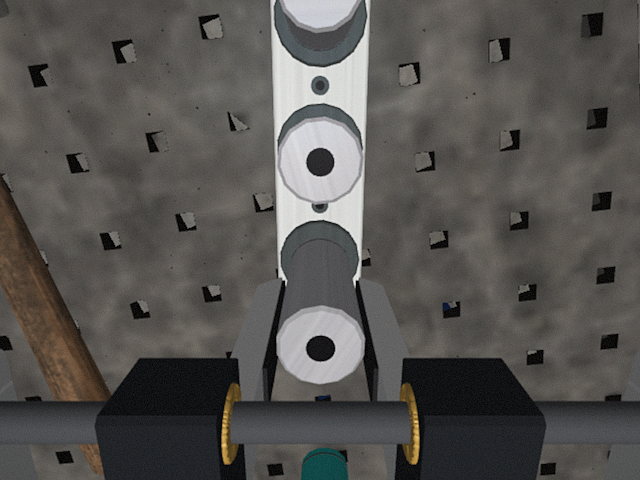

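Post_71's hole is at (320,161), centred on its seat. Post_89's hole is at (320,347) against an expected (318,348), under 1 mm. Lower, release and lift.

Emit:
{"name": "servo_tool", "arguments": {
  "motion": [
    {"wx": 0, "wy": 0, "wz": 0, "dx": 0, "dy": -0.004, "dz": 0.03, "fingers": 1},
    {"wx": 0, "wy": 0, "wz": 0, "dx": 0, "dy": -0.004, "dz": 0.05, "fingers": 1},
    {"wx": 0, "wy": 0, "wz": 0, "dx": 0, "dy": -0.004, "dz": 0.068, "fingers": 1},
    {"wx": 0, "wy": 0, "wz": 0, "dx": 0, "dy": -0.004, "dz": 0.068, "fingers": 1},
    {"wx": 0, "wy": 0, "wz": 0, "dx": 0, "dy": -0.004, "dz": 0.068, "fingers": 1}
  ]
}}

```text
clock: 27.45
eef_pos: [375.4, -310.4, 55.5]
eef_rot: [3.142, 0.0, 1.322]
wrist_force: [-0.2, -0.3, -4.7]
finger_gap: 33.7
finger_force: 30.0
```

Emit:
{"name": "servo_tool", "arguments": {
  "motion": [
    {"wx": 0, "wy": 0, "wz": 0, "dx": 0, "dy": 0, "dz": 0, "fingers": 0.2},
    {"wx": 0, "wy": 0, "wz": 0, "dx": 0, "dy": 0, "dz": 0, "fingers": 0},
    {"wx": 0, "wy": 0, "wz": 0, "dx": 0, "dy": 0, "dz": 0, "fingers": -0.4},
    {"wx": 0, "wy": 0, "wz": 0, "dx": 0, "dy": 0, "dz": 0, "fingers": -0.6},
    {"wx": 0, "wy": 0, "wz": 0, "dx": 0, "dy": 0, "dz": 0, "fingers": -1},
    {"wx": 0, "wy": 0, "wz": 0, "dx": 0, "dy": 0, "dz": 0, "fingers": -1},
    {"wx": 0, "wy": 0, "wz": 0, "dx": 0, "dy": 0, "dz": 0, "fingers": -1},
    {"wx": 0, "wy": 0, "wz": 0, "dx": 0, "dy": 0, "dz": 0, "fingers": -1}
  ]
}}

```text
clock: 28.25
eef_pos: [375.4, -310.4, 55.5]
eef_rot: [3.142, 0.0, 1.322]
wrist_force: [-1.1, -0.3, -1.0]
finger_gap: 90.3
finger_force: 0.0
```

Emit:
{"name": "servo_tool", "arguments": {
  "motion": [
    {"wx": 0, "wy": 0, "wz": 0, "dx": 0, "dy": 0, "dz": -0.2, "fingers": -1},
    {"wx": 0, "wy": 0, "wz": 0, "dx": 0, "dy": 0, "dz": -0.5, "fingers": -1},
    {"wx": 0, "wy": 0, "wz": 0, "dx": 0, "dy": 0, "dz": -0.8, "fingers": -1},
    {"wx": 0, "wy": 0, "wz": 0, "dx": 0, "dy": 0, "dz": -1, "fingers": -1},
    {"wx": 0, "wy": 0, "wz": 0, "dx": 0, "dy": 0, "dz": -1, "fingers": -1}
  ]
}}

```text
clock: 28.75
eef_pos: [376.2, -311.1, 157.9]
eef_rot: [3.138, 0.002, 1.322]
wrist_force: [-0.3, 0.3, -1.1]
finger_gap: 94.0
finger_force: 0.0
```

Emit:
{"name": "servo_tool", "arguments": {
  "motion": [
    {"wx": 0, "wy": 0, "wz": 0, "dx": -0.3, "dy": 0, "dz": -0.2, "fingers": -1},
    {"wx": 0, "wy": 0, "wz": 0, "dx": -0.6, "dy": 0, "dz": -0.5, "fingers": -1},
    {"wx": 0, "wy": 0, "wz": 0, "dx": -0.8, "dy": 0, "dz": -0.7, "fingers": -1},
    {"wx": 0, "wy": 0, "wz": 0, "dx": -0.8, "dy": 0, "dz": -0.7, "fingers": -1},
    {"wx": 0, "wy": 0, "wz": 0, "dx": -0.8, "dy": 0, "dz": -0.7, "fingers": -1}
  ]
}}

```text
clock: 29.25
eef_pos: [355.4, -387.4, 223.9]
eef_rot: [-3.14, -0.001, 1.321]
wrist_force: [-0.1, 0.0, -0.6]
finger_gap: 93.7
finger_force: 0.0
```

```bash
python3 - <<'E'
from h import *
p=camera("wrist"); S=camera("scene"); im=p["image"].copy()
for x,y,h in((424.9,-118.8,35),(408.4,-182.7,53),(392.,-246.6,71),(375.6,-310.5,89)):
    e=proj(p,np.array([x,y,13.+h])); a=dark(p,e,8); print(h,e.round(1),a.round(1),(ray(p,a,13+h)[:2]-[x,y]).round(1))
cv2.imwrite("pics/end.png",cv2.hconcat([cv2.resize(i[:,:,::-1],(400,300)) for i in(p["image"],S["image"])]))
print(read_state()["clock"])
E
```

```text
35 [ 321.2 -174.3] [ 324.1 -169.5] [ 1.3 -3.1]
53 [320.8 -75.2] [323.4 -81.8] [2.7 3.4]
71 [320.6  22.7] [321.9  16.1] [1.9 3.9]
89 [320.4 119.4] [323.2 118.3] [2.1 0.3]
29.35
```

View pics/end.png

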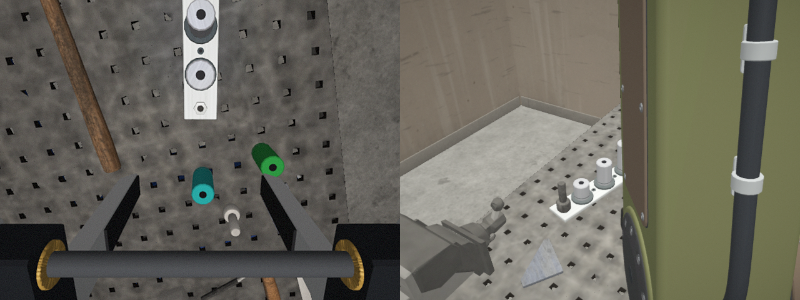

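The last view shows post_89 with its hole at (320,120), expected (320,119), standing centred on the far seat. In the scene half the posts rise away from the pin, and the arm touches nothing. All four were checked from above after placing, so I'm handing in.

```bash
python3 -c "
from cell import *
print(sign_off())"
```

```text
the job is handed in; nothing more can be done
None
```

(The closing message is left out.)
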